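# Clamp the vial rack on the shaker and switch the shaker on

## Task

Get the shaker running with its rack of vials: push the purple vial rack away from you along the shaker's deck until it sits fully home against the black stop, then push the red-knobbed clamp lever over to its far position so it snaps shut on the rack, then push the green toggle on the shaker's switch box over to its far position. Only push: do not pick up or lift the rack or anything else, leave the yellow toggle alone, and leave the loose things on the bench where they are.

Things in the scene. Friction and masses are not known exactly. Their poses are not given: they have to be found in the camera images.
- shaker: Laboratory shaker, fixed: white housing 280 (x) x 300 (y) mm, aluminium deck with its top 70 mm above the bench. Origin on the bench under the centre; x points away from the robot (give or take its yaw), z up. Two guide rails 8 mm high run along x, inner faces at y = -79 and +79 mm; a black stop closes their far end. The deck is level and open on the near side, out to x = -125 mm.
- stop_face (a point): Point on the near face of the black stop (12 mm thick, 170 mm wide, 30 mm above the deck), at deck height, midway between the rails: x = 90, y = 0, z = 70 mm in the shaker's frame; axes as the shaker's.
- rack: Loose purple rack of vials with blue and lime caps, about 0.45 kg, on the deck between the rails (4 mm play a side). Origin under its centre, axes as the shaker's. Flange 100 (x) x 150 x 8 mm, block 100 x 104 mm up to 36 mm, cap tops 65 mm above its underside. Flat near face at x = -50 mm. Starts 30 to 60 mm short of the stop; home, its origin is 50 mm before the stop face. Slides at 2 to 7 N.
- clamp (a joint): Clamp lever's angle in rad: 0 open (leans towards the robot, -x of the shaker), 1.2 shut (leans away, +x, its hold-down finger just above the rack's flange). Upright at 0.6. Over-centre spring: it is stable only at the two ends. About 3 N at the knob flips it; past 0.6 it snaps over by itself.
- clamp_ball (a point): Centre of the red ball (26 mm diameter) on the end of the clamp lever; steel shaft of 10 mm diameter, 75 mm from hinge axis to ball centre.
- clamp_hinge (a point): Point on the clamp lever's hinge axis, in the lever's plane: x = 0, y = 107.5, z = 92 mm in the shaker's frame; the axis runs along the shaker's y. The lever swings in the shaker's x-z plane between two grey cheeks that reach up to 8 mm above the axis.
- run_box: The shaker's switch box, fixed: white, 110 (x) x 70 (y) x 45 mm, green-knobbed toggle on top, green lamp at its far end. Origin on the bench under its centre; x away from the robot. The toggle's hinge axis runs along the box's y, 47 mm above the origin. It stands to the right of the shaker, nearer to it or farther than the like yellow one.
- run (a joint): Green toggle's angle in rad: 0 off (leans to -x of its box, towards the robot), 1.2 on (leans to +x, away). Upright at 0.6. Over-centre spring: it is stable only at the two ends; about 2.5 N at the knob flips it, and past 0.6 it snaps over by itself.
- run_ball (a point): Centre of the green ball (20 mm diameter) on the toggle, 50 mm from its hinge axis; shaft 8 mm diameter.
- heat_box: The like switch box of the block heater, with a yellow toggle and lamp. Same size and frame. Not to be switched.
- heat (a joint): Yellow toggle's angle in rad: 0 off (as it starts), 1.2 on. It must stay off.
- heat_ball (a point): Centre of the yellow ball (20 mm diameter) on the heater's toggle, 50 mm from its hinge axis.
- cup: Clear plastic specimen cup, 68 mm diameter, 75 mm high, loose; origin under its centre. Bystander.
- vial_a: Loose glass vial with blue cap, 30 mm diameter, 75 mm high, upright; origin under its centre. Bystander.
- vial_b: Loose glass vial with lime cap, 30 mm diameter, 75 mm high, upright; origin under its centre. Bystander.
- cap_a: Loose lime cap, 34 mm diameter, 14 mm high; origin under its centre. Bystander.
- cap_b: Loose purple cap, 34 mm diameter, 14 mm high; origin under its centre. Bystander.
- spatula: Spatula about 180 mm long lying on the bench, along its own x. Bystander.
- pencil: Orange mechanical pencil, 130 mm long, lying on the bench along its own x; origin near its middle. Bystander.

How it is judged:
By the outcome, as a careful person would: the job done as asked, in the order asked, and still so for the second after the job is handed in, with the robot touching nothing.
It also fails if it takes over 51 s, if anything falls off the work surface, if the arm or the gripper's body presses on something with over 40 N, if the wrist force passes 120 N, or if a joint passes its speed limit or range.

## Robot

A 6-joint arm with a two-finger parallel gripper is mounted at the origin on the work surface. World frame = base frame: x ahead of the robot, y to its left, z up, the work surface at z = 0. Lengths are in m, angles in degrees, forces in N, time in s.
With the tool pointing down it reaches from about 0.375 to 0.9 m from the base axis. Payload 3.1 kg.
Tool frame: the origin (TCP) lies at the very end of the fingers, on their centre line; the grasp point (between the pads) lies grip_point_offset behind it (grip_point_offset is the distance from the TCP to the grasp point, in m); z points along the fingers, y is the line along which they close (so a half turn about z gives the same grasp; the last joint's range is limited). The gripper opens to 87 mm and grips with 3 to 60 N. Pads are 19 mm wide; open, the fingers measure 117 mm over their backs; the gripper's body (75 mm by 190 mm) begins 51 mm behind the grasp point.
Start: joints at [60.934, 30.224, 82.088, -0, 67.689, -10.227], TCP at [0.202, 0.592, 0.223] pointing down, gripper open.
Joint ranges: [-176.69, 176.69], [-43.24, 126.21], [12.49, 139.97], [-82, 262], [0, 151.66], [-163.58, 163.58]. Speed limits (degrees/s): [159.86, 159.86, 180, 180, 180, 180].

## Interface

Orientations are given as a 3x3 rotation matrix whose columns are the frame's x, y, z axes.
In Python, from rig import * gives the robot as it stands.
- The arm moves only by the tool move_arm, never from a script. Its argument "increments" is a list of rows, each a list of 3 entries, a list of its own where there are three numbers: the shift along the tool's x, y, z in units of 30 mm (1.0 is 30 mm), then the turn, a rotation vector about the tool's x, y, z in units of 120 degrees (1.0 is 120 degrees), then the closure, from 0 (fully open) to 1 (shut). A call has 1 to 20 rows; each row shifts and turns the commanded pose from where the row before left it, along the tool's axes as they then stand; what a row does not reach is not made up. A row lasts 1/12 s, in which the tool goes at most 41.7 mm and 7.16 degrees, less where a joint would pass 70% of its speed; a pose out of reach is approached as far as the arm can. A call with a number of a shift or a turn outside -1 to 1 is refused whole. A call with a gripper value outside its range is refused whole. The fingers move at their own pace and stop on an object; the grip force is fixed at half the most. Time passes only in rows, so rows that do not move let the fingers close. It gives the time, the measured TCP pose, the force, the opening and the grip force at its end, in the units of the state.
- read_state(): the state, without advancing time (a new reading comes with each control period).
- capture(name): name is "side" or "top" or "wrist"; returns a dict with "img" (480x640x3 uint8, red, green, blue), "mtx" (3x3 intrinsics, pixels), "distortion" ([k1, k2, p1, p2, k3] as OpenCV has them; the pictures are not rectified), "eye" and "rotation" of the camera in the world. Camera axes: x right, y down, z forward; pixel columns grow to the right and rows downward; lengths in m; the calibration is good to about 2 mm. A picture is of the moment at which its call begins. There is no depth.
- hand_in(): hands the job in; it is judged then, once.
Trained networks look in a picture, given as the dict that the camera call returned (one of the last four; its "shot" number tells which), for a name from the list of things; names that differ only in an ending like _2 or _b are one class to them, and where a whole thing is asked for, a point or a joint stands for the part that bears it (a point fixed in the world has none). Each returns a list of dicts, best first, with "confidence" (0 to 1); they miss things now and then, are a little off and sometimes report something else, mostly with a low value. They report only what shows in the picture. A call takes as long as a camera call.
- search_frame(picture, label): "extent" ([left, top, right, bottom] as shares, 0 to 1, of the picture: columns of its width, rows of its height, round what is visible of it).
- pinpoint(picture, label): "xy" ([column, row] as shares, 0 to 1, of the picture: columns of its width, rows of its height: a listed point, or the origin of a listed thing).
The state is a dict: "time_s": time; "joint_positions": joint angles; "qvel": joint speeds; "tau": joint torques, N m; "position": TCP position; "tcp_rot": TCP orientation; "force": force on the tool from outside, world axes, zero at the start; "moment": the same for the moment, N m; "opening": opening from 0.0 (shut) to 1.0 (fully open); "grasp_force": force on a finger pad.
Only numpy, scipy, OpenCV 4.12 (cv2) and the standard library are available. Lean on these libraries where they do the work, as an engineer would, in place of code of your own. Each camera call takes 0.05 s, during which the arm holds its last target. There are 200 camera calls.

## Working session

There is one attempt and no reset: what is moved stays moved. The work goes in short steps, Python scripts to look and compute and a tool call to move; the robot and the scene stay as the last step left them, time stands still between calls to the robot, and variables do not carry over. Pictures are saved under pics/ and viewed, at most 11 in all, crops included, and the job is handed in when it is done.

Besides the shell and the picture viewer there is one more tool, called after ">>>" in YAML: its name, and indented under it one key for each argument. move_arm: Moves the arm, as the interface text tells. Its arguments: {"type":"object","properties":{"increments":{"type":"array"}},"required":["increments"]}

```bash
mkdir -p pics; cat > h.py <<'E'
from rig import *
import numpy as np, cv2, json
def px(pic,xy):
    h,w=pic["img"].shape[:2]; return np.array([xy[0]*w,xy[1]*h])
def ray(pic,p):
    u=cv2.undistortPoints(np.array([[p]],float),np.array(pic["mtx"],float),np.array(pic["distortion"],float))[0,0]
    d=np.array(pic["rotation"])@np.array([u[0],u[1],1.]); return np.array(pic["eye"]),d/np.linalg.norm(d)
def atz(pic,p,z):
    e,d=ray(pic,p); return e+d*(z-e[2])/d[2]
def tri(rs):
    A=sum(np.eye(3)-np.outer(d,d) for e,d in rs); b=sum((np.eye(3)-np.outer(d,d))@e for e,d in rs)
    x=np.linalg.solve(A,b); return x,[float(np.linalg.norm(np.cross(x-e,d))) for e,d in rs]
def save(pic,n): cv2.imwrite(f"pics/{n}.png",pic["img"][:,:,::-1])
E
python3 - <<'E'
from h import *
P={n:capture(n) for n in("side","top")}
for n in P: save(P[n],n+"0")
Z=dict(stop_face=.07,clamp_ball=None,clamp_hinge=.092,run_ball=None,heat_ball=None,rack=.07,shaker=0,run_box=0,heat_box=0,cup=0,vial_a=0,spatula=0,pencil=0,cap_a=0)
np.set_printoptions(precision=4,suppress=True)
for l,z in Z.items():
    rs=[]
    for n in P:
        for k,d in enumerate(pinpoint(P[n],l)[:2]):
            p=px(P[n],d["xy"]); 
            if k==0: rs.append(ray(P[n],p))
            print(l,n,round(d["confidence"],2),p.round(), atz(P[n],p,z) if z is not None else "")
    if len(rs)==2: print("   tri",*tri(rs))
s=read_state(); print(s["position"],s["tcp_rot"],s["time_s"],s["force"])
E
```

```text
stop_face side 0.58 [350. 182.] [0.6866 0.155  0.07  ]
stop_face top 0.77 [267. 170.] [0.689  0.1623 0.07  ]
   tri [0.6914 0.1633 0.0612] [0.00045652894349041166, 0.0004565289434905064]
clamp_ball side 0.74 [289. 144.] 
clamp_ball side 0.42 [358. 321.] 
clamp_ball top 0.72 [222. 209.] 
   tri [0.552  0.2642 0.1543] [0.0047621227099290675, 0.004762122709929072]
clamp_hinge side 0.89 [302. 157.] [0.5954 0.2727 0.092 ]
clamp_hinge top 0.6 [224. 197.] [0.5952 0.2736 0.092 ]
   tri [0.5956 0.2737 0.0911] [0.0001685603320125356, 0.0001685603320125107]
run_ball side 0.58 [360. 375.] 
run_ball top 0.64 [175. 192.] 
run_ball top 0.4 [451. 255.] 
   tri [ 1.8414  1.6574 -4.6392] [0.05597592552257652, 0.05597592552257614]
heat_ball side 0.59 [348. 305.] 
heat_ball top 0.46 [397. 236.] 
   tri [ 0.5141 -0.2095  0.0873] [5.2711717603224744e-05, 5.2711717603245087e-05]
rack side 0.85 [314. 191.] [0.5838 0.1578 0.07  ]
rack top 0.63 [266. 208.] [0.5761 0.1567 0.07  ]
   tri [0.5794 0.1561 0.0716] [0.0036553412766650176, 0.003655341276665144]
shaker side 0.57 [317. 208.] [0.5954 0.1593 0.    ]
run_
[... 1099 characters left out ...]
.2945 0.    ]
   tri [ 0.2993  0.2846 -0.0178] [0.0008732269935859494, 0.0008732269935858644]
pencil side 0.51 [254. 399.] [ 0.2659 -0.2962  0.    ]
pencil top 0.58 [424. 333.] [ 0.2629 -0.3041  0.    ]
   tri [ 0.2636 -0.3019  0.0125] [0.001453142457616641, 0.0014531424576166075]
cap_a side 0.74 [451. 394.] [ 0.6476 -0.4378  0.    ]
cap_a side 0.57 [294. 141.] [0.6383 0.4529 0.    ]
cap_a top 0.73 [445. 256.] [ 0.4855 -0.3595  0.    ]
cap_a top 0.61 [172. 190.] [0.6324 0.443  0.    ]
   tri [ 0.5713 -0.4031 -0.024 ] [0.08709241514380571, 0.08709241514380564]
[0.2018 0.5915 0.2226] [[-0.9464  0.3229 -0.    ]
 [ 0.3229  0.9464  0.    ]
 [ 0.      0.     -1.    ]] 1.5 [ 0.3282 -1.3041  0.4662]
```

View pics/top0.png

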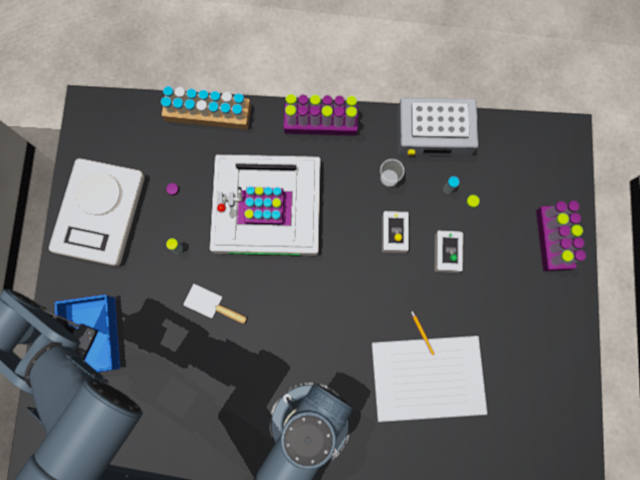

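View pics/side0.png

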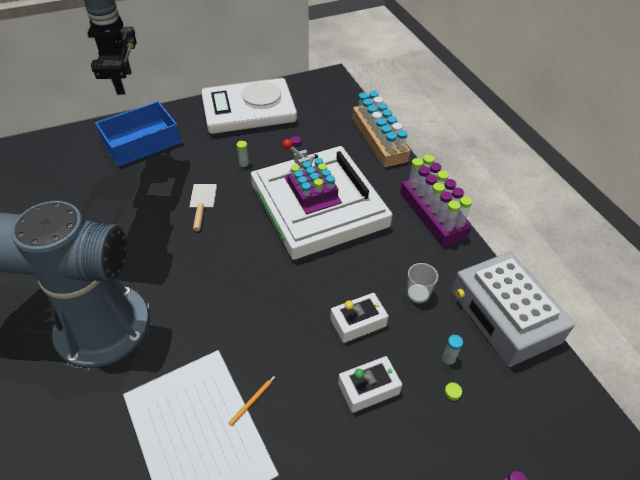

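The top view shows the shaker at about (265,205), with almost no yaw. The red ball is at (222,208), on the robot's near side. The green toggle is on the farther box at (450,250), and the yellow one is on the nearer box at (397,232). The side view agrees. I'll square the tool, part-close the fingers and hover in front of the rack.

>>> move_arm:
  increments:
    - [[0,0,0],[0,0,-0.0523],0.54]
    - [[0,0,0],[0,0,-0.0523],0.54]
    - [[0,0,0],[0,0,-0.0523],0.54]
    - [[-0.52,-0.94,0],[0,0,0],0.54]
    - [[-0.52,-0.94,0],[0,0,0],0.54]
    - [[-0.52,-0.94,0],[0,0,0],0.54]
    - [[-0.52,-0.94,0],[0,0,0],0.54]
    - [[-0.52,-0.94,0],[0,0,0],0.54]
    - [[-0.52,-0.94,0],[0,0,0],0.54]
    - [[-0.52,-0.94,0],[0,0,0],0.54]
    - [[-0.52,-0.94,0],[0,0,0],0.54]
    - [[-0.52,-0.94,0],[0,0,0],0.54]
    - [[-0.52,-0.94,0],[0,0,0],0.54]
    - [[-0.52,-0.94,0],[0,0,0],0.54]
    - [[-0.52,-0.94,0],[0,0,0],0.54]
    - [[-0.52,-0.94,0],[0,0,0],0.54]
    - [[-0.52,-0.94,0],[0,0,0],0.54]
    - [[-0.52,-0.94,0],[0,0,0],0.54]

```text
time_s: 3.0
position: [0.4364, 0.167, 0.2228]
tcp_rot: [[-1.0, 0.0, 0.001], [0.0, 1.0, 0.0], [-0.001, 0.0, -1.0]]
force: [1.0, 1.4, -0.3]
opening: 0.46
grasp_force: 0.0
```

```bash
python3 - <<'E'
from h import *
import rig
np.set_printoptions(precision=4,suppress=True)
print(getattr(rig,"grip_point_offset",None))
P={n:capture(n) for n in("wrist","side","top")}
save(P["wrist"],"w1")
for l,z in dict(stop_face=.07,clamp_ball=.154,clamp_hinge=.092,rack=.07,shaker=0,run_ball=.088,heat_ball=.088,run_box=0).items():
    for n in P:
        for d in pinpoint(P[n],l)[:1]:
            p=px(P[n],d["xy"]); print(l,n,round(d["confidence"],2),p.round(),atz(P[n],p,z))
s=read_state(); print(s["position"],s["tcp_rot"],s["time_s"],s["force"],s["opening"],s["joint_positions"])
E
```

```text
0.0187
stop_face side 0.67 [349. 179.] [0.6874 0.1647 0.07  ]
stop_face top 0.8 [267. 173.] [0.6799 0.1611 0.07  ]
clamp_ball side 0.55 [289. 143.] [0.5591 0.2703 0.154 ]
clamp_ball top 0.64 [222. 209.] [0.5462 0.2642 0.154 ]
clamp_hinge side 0.87 [302. 157.] [0.5964 0.2715 0.092 ]
clamp_hinge top 0.93 [224. 199.] [0.5894 0.2731 0.092 ]
rack wrist 0.62 [309. 384.] [0.5792 0.1586 0.07  ]
rack side 0.77 [312. 193.] [0.5772 0.1549 0.07  ]
rack top 0.56 [265. 206.] [0.5814 0.1609 0.07  ]
shaker side 0.7 [318. 208.] [0.5985 0.1605 0.    ]
run_ball side 0.66 [199. 210.] [0.2858 0.1845 0.088 ]
run_ball top 0.49 [393. 233.] [ 0.5234 -0.1991  0.088 ]
heat_ball side 0.46 [351. 303.] [ 0.5217 -0.2078  0.088 ]
heat_ball top 0.49 [220. 209.] [0.5637 0.2807 0.088 ]
run_box side 0.94 [370. 387.] [ 0.4996 -0.3623  0.    ]
[0.4357 0.1684 0.2225] [[-1.      0.0003 -0.    ]
 [ 0.0003  1.     -0.    ]
 [ 0.     -0.     -1.    ]] 4.35 [-0.5378  0.7801 -0.1123] 0.4620311467933636 [  7.3889  18.1185 104.0335  -0.0002  57.8505 -82.5939]
```

View pics/w1.png

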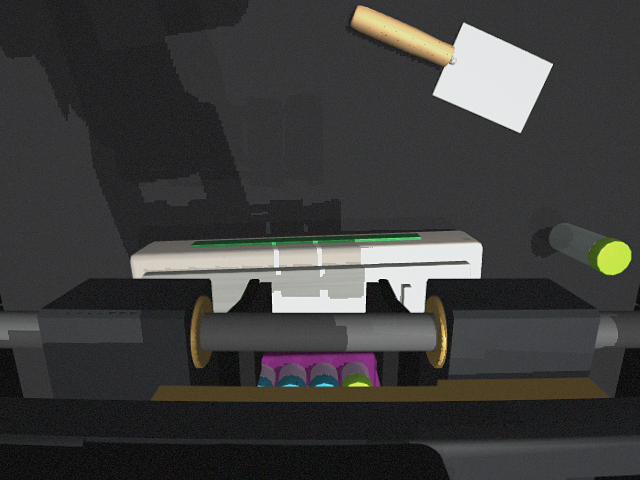

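The wrist view shows the shaker's near edge at rows 235-250, partly hidden by the gripper, with the rack below it at (320,370). I'll get the yaw from the edges in two views.

```bash
python3 - <<'E'
from h import *
np.set_printoptions(precision=4,suppress=True)
P={n:capture(n) for n in("wrist","top")}
w=P["wrist"]
def yaw(a,b): d=a-b; return np.degrees(np.arctan2(-d[0],d[1]))
# wrist: green stripe / housing near edge
im=w["img"].astype(int); g=(im[...,1]>im[...,0]+40)&(im[...,1]>im[...,2]+30); g[:225]=0;g[260:]=0
pts=np.argwhere(g)[:,::-1]; print("stripe n",len(pts),pts.min(0),pts.max(0))
vx,vy,x0,y0=cv2.fitLine(pts.astype(np.float32),cv2.DIST_HUBER,0,.01,.01).ravel()
f=lambda x:(x,y0+(x-x0)*vy/vx)
xs=(pts[:,0].min(),pts[:,0].max())
for z in(.03,.05,.06): a,b=atz(w,f(xs[1]),z),atz(w,f(xs[0]),z); print("wrist yaw",z,yaw(a,b),a,b)
t=P["top"]; im=t["img"].astype(int)
# top: white housing mask
m=(im.min(2)>150).astype(np.uint8); m[:150]=0;m[260:]=0;m[:,:205]=0;m[:,325:]=0
c=max(cv2.findContours(m,cv2.RETR_EXTERNAL,cv2.CHAIN_APPROX_NONE)[0],key=cv2.contourArea)
b=cv2.boxPoints(cv2.minAreaRect(c)); q=np.array([atz(t,p,.065) for p in b]); print(b,q,"centre",q.mean(0))
cv2.imwrite("pics/crop1.png",cv2.resize(t["img"][145:265,200:330,::-1],None,fx=6,fy=4.9,interpolation=cv2.INTER_CUBIC)[:600,:800])
cv2.imwrite("pics/crop1.png",cv2.resize(t["img"][145:265,200:330,::-1],None,fx=5,fy=5,interpolation=cv2.INTER_CUBIC))
cv2.imwrite("pics/crop2.png",cv2.resize(t["img"][205:275,375:470,::-1],None,fx=6,fy=6,interpolation=cv2.INTER_CUBIC))
s=capture("side"); cv2.imwrite("pics/crop3.png",cv2.resize(s["img"][280:420,320:420,::-1],None,fx=4,fy=4,interpolation=cv2.INTER_CUBIC))
E
```

```text
stripe n 763 [189 235] [629 256]
wrist yaw 0.03 1.933183071843845 [0.4504 0.4531 0.03  ] [0.464  0.0513 0.03  ]
wrist yaw 0.05 1.9331830718438439 [0.4458 0.437  0.05  ] [0.4586 0.058  0.05  ]
wrist yaw 0.06 1.9331830718438479 [0.4435 0.429  0.06  ] [0.4559 0.0613 0.06  ]
[[211.71   249.3415]
 [213.7822 154.017 ]
 [319.3411 156.3118]
 [317.2688 251.6363]] [[0.4522 0.2977 0.065 ]
 [0.7282 0.318  0.065 ]
 [0.7394 0.0169 0.065 ]
 [0.4631 0.0064 0.065 ]] centre [0.5957 0.1598 0.065 ]
```

View pics/crop1.png

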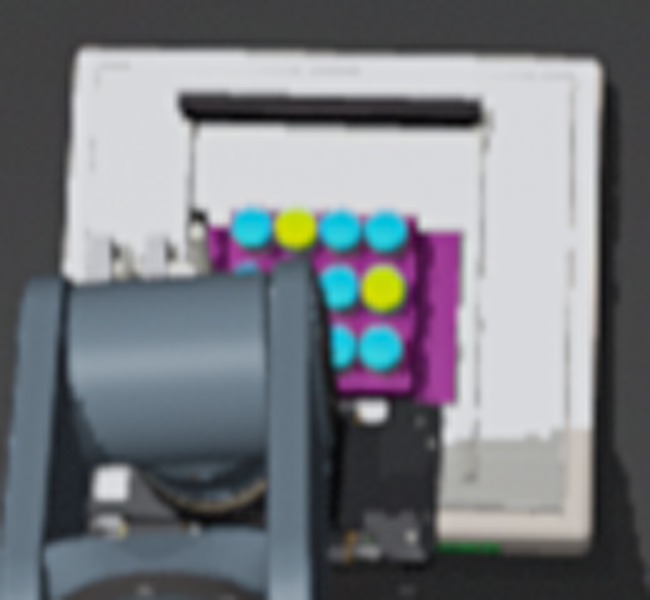

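View pics/crop2.png

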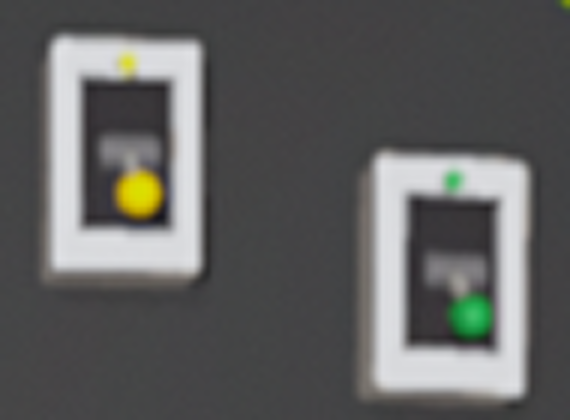

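The shaker's yaw is about +2° and its centre is about (0.596, 0.160). The rack is about 58 mm short of home. The crop shows the green toggle leaning toward the robot. I'll turn 2° and come down behind the rack, offset 20 mm from the lever.

>>> move_arm:
  increments:
    - [[0,0,0],[0,0,-0.0167],0.54]
    - [[-0.72,-0.377,0],[0,0,0],0.54]
    - [[-0.72,-0.377,0],[0,0,0],0.54]
    - [[-0.72,-0.377,0],[0,0,0],0.54]
    - [[0,0,0.79],[0,0,0],0.54]
    - [[0,0,0.79],[0,0,0],0.54]
    - [[0,0,0.79],[0,0,0],0.54]
    - [[0,0,0.79],[0,0,0],0.54]
    - [[0,0,0.79],[0,0,0],0.54]
    - [[0,0,0.79],[0,0,0],0.54]
    - [[0,0,0],[0,0,0],0.54]

```text
time_s: 5.42
position: [0.4987, 0.1365, 0.0766]
tcp_rot: [[-0.999, -0.034, -0.008], [-0.034, 0.999, -0.0], [0.008, -0.0, -1.0]]
force: [-0.5, -0.1, -0.4]
opening: 0.46
grasp_force: 0.0
```

```bash
python3 - <<'E'
from h import *
np.set_printoptions(precision=4,suppress=True)
s=capture("side"); cv2.imwrite("pics/crop4.png",cv2.resize(s["img"][120:260,240:400,::-1],None,fx=4,fy=4,interpolation=cv2.INTER_CUBIC))
s=read_state(); print(s["position"],s["tcp_rot"],s["force"])
E
```

```text
[0.4999 0.1366 0.0785] [[-0.9994 -0.0346 -0.0056]
 [-0.0346  0.9994 -0.0003]
 [ 0.0056 -0.0001 -1.    ]] [-0.7445 -0.2812  0.5253]
```

View pics/crop4.png

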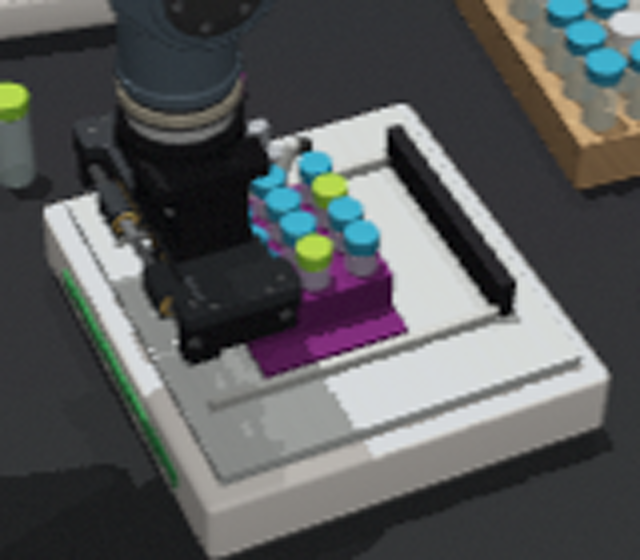

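The crop shows the gripper standing just behind the rack with the rack on the deck and the lever clear. Pushing.

>>> move_arm:
  increments:
    - [[-0.2,0,0],[0,0,0],0.54]
    - [[-0.2,0,0],[0,0,0],0.54]
    - [[-0.2,0,0],[0,0,0],0.54]
    - [[-0.2,0,0],[0,0,0],0.54]
    - [[-0.2,0,0],[0,0,0],0.54]
    - [[-0.2,0,0],[0,0,0],0.54]
    - [[-0.2,0,0],[0,0,0],0.54]
    - [[-0.2,0,0],[0,0,0],0.54]
    - [[-0.2,0,0],[0,0,0],0.54]
    - [[-0.2,0,0],[0,0,0],0.54]

```text
time_s: 6.3
position: [0.5582, 0.1391, 0.0814]
tcp_rot: [[-0.999, -0.036, -0.008], [-0.036, 0.999, -0.0], [0.008, -0.0, -1.0]]
force: [-7.7, -0.0, 5.9]
opening: 0.459
grasp_force: 4.1
```

>>> move_arm:
  increments:
    - [[-0.1,0,0],[0,0,0],0.54]
    - [[-0.1,0,0],[0,0,0],0.54]

```text
time_s: 6.47
position: [0.5649, 0.1392, 0.0814]
tcp_rot: [[-0.999, -0.036, -0.006], [-0.036, 0.999, -0.0], [0.006, -0.0, -1.0]]
force: [-8.6, -1.1, 6.5]
opening: 0.46
grasp_force: 4.5
```

>>> move_arm:
  increments:
    - [[-0.1,0,0],[0,0,0],0.54]
    - [[-0.1,0,0],[0,0,0],0.54]

```text
time_s: 6.63
position: [0.5695, 0.1394, 0.0814]
tcp_rot: [[-0.999, -0.036, -0.009], [-0.036, 0.999, -0.001], [0.009, -0.0, -1.0]]
force: [-8.8, -0.4, 5.3]
opening: 0.459
grasp_force: 4.2
```

>>> move_arm:
  increments:
    - [[-0.1,0,0],[0,0,0],0.54]
    - [[-0.1,0,0],[0,0,0],0.54]

```text
time_s: 6.8
position: [0.5763, 0.1397, 0.0814]
tcp_rot: [[-0.999, -0.036, -0.007], [-0.036, 0.999, -0.0], [0.007, -0.0, -1.0]]
force: [-7.9, 0.0, 4.2]
opening: 0.458
grasp_force: 3.7
```

```bash
python3 - <<'E'
from h import *
np.set_printoptions(precision=4,suppress=True)
s=capture("side"); cv2.imwrite("pics/crop5.png",cv2.resize(s["img"][120:260,240:400,::-1],None,fx=4,fy=4,interpolation=cv2.INTER_CUBIC))
s=read_state(); print(s["position"],s["tcp_rot"],s["force"])
E
```

```text
[0.5764 0.1398 0.0814] [[-0.9993 -0.0356 -0.0079]
 [-0.0356  0.9994 -0.0002]
 [ 0.0079  0.0001 -1.    ]] [-8.3182  0.3446  5.3693]
```

View pics/crop5.png

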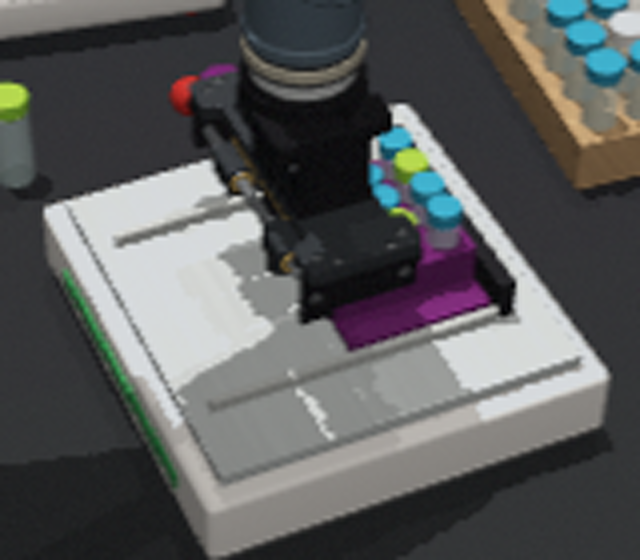

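The rack is nearly at the stop, with a thin strip of deck (about 470-490, 280) still showing. I'll go on gently.

>>> move_arm:
  increments:
    - [[-0.07,0,0],[0,0,0],0.54]
    - [[-0.07,0,0],[0,0,0],0.54]

```text
time_s: 7.02
position: [0.5763, 0.1397, 0.0814]
tcp_rot: [[-0.999, -0.036, -0.017], [-0.036, 0.999, -0.001], [0.017, -0.0, -1.0]]
force: [-17.3, -1.5, 14.6]
opening: 0.46
grasp_force: 8.7
```

>>> move_arm:
  increments:
    - [[-0.07,0,0],[0,0,0],0.54]
    - [[0,0,0],[0,0,0],0.54]

```text
time_s: 7.18
position: [0.5762, 0.1398, 0.0814]
tcp_rot: [[-0.999, -0.036, -0.021], [-0.036, 0.999, -0.001], [0.021, -0.001, -1.0]]
force: [-17.4, -0.7, 14.2]
opening: 0.461
grasp_force: 9.0
```

>>> move_arm:
  increments:
    - [[-0.07,0,0],[0,0,0],0.54]
    - [[0,0,0],[0,0,0],0.54]

```text
time_s: 7.35
position: [0.5762, 0.1398, 0.0814]
tcp_rot: [[-0.999, -0.036, -0.025], [-0.036, 0.999, -0.002], [0.025, -0.001, -1.0]]
force: [-21.5, -2.0, 18.6]
opening: 0.455
grasp_force: 10.7
```

The rack stopped dead at x = 0.576, which is the home position I predicted, and the force rose. I'll back off, go up, close the fingers and move behind the lever.

>>> move_arm:
  increments:
    - [[0.5,0,0],[0,0,0],0.54]
    - [[0.5,0,0],[0,0,0],0.54]
    - [[0.5,0,0],[0,0,0],0.54]
    - [[0,0,-1],[0,0,0],0.54]
    - [[0,0,-1],[0,0,0],0.54]
    - [[0,0,-1],[0,0,0],0.54]
    - [[0,0,-1],[0,0,0],1]
    - [[0.18,0.85,0],[0,0,0],1]
    - [[0.18,0.85,0],[0,0,0],1]
    - [[0.18,0.85,0],[0,0,0],1]
    - [[0.18,0.85,0],[0,0,0],1]
    - [[0.18,0.85,0],[0,0,0],1]
    - [[0,0,0],[0,0,0],1]

```text
time_s: 8.43
position: [0.5114, 0.2691, 0.2023]
tcp_rot: [[-0.999, -0.038, 0.003], [-0.038, 0.999, 0.003], [-0.003, 0.003, -1.0]]
force: [-0.1, 0.2, -0.4]
opening: 0.042
grasp_force: 0.0
```

```bash
python3 - <<'E'
from h import *
np.set_printoptions(precision=4,suppress=True)
P={n:capture(n) for n in("side","top")}
a=cv2.resize(P["side"]["img"][125:250,240:400,::-1],None,fx=4,fy=4,interpolation=cv2.INTER_CUBIC)
cv2.imwrite("pics/crop6.png",a)
for l,z in dict(stop_face=.07,clamp_ball=.154,clamp_hinge=.092,rack=.07,run_ball=.088,heat_ball=.088).items():
    for n in P:
        for d in pinpoint(P[n],l)[:1]:
            p=px(P[n],d["xy"]); print(l,n,round(d["confidence"],2),p.round(),atz(P[n],p,z))
t=P["top"]
for nm,sel in(("green",lambda r,g,b:(g>r+60)&(g>b+40)),("yellow",lambda r,g,b:(r>150)&(g>120)&(b<70))):
    im=t["img"].astype(int); m=sel(im[...,0],im[...,1],im[...,2]); m[:225]=0;m[275:]=0;m[:,:380]=0;m[:,470:]=0
    p=np.argwhere(m)[:,::-1].mean(0); print(nm,m.sum(),p,atz(t,p,.088))
s=read_state(); print(s["position"],s["tcp_rot"],s["force"],s["opening"])
E
```

```text
stop_face side 0.88 [351. 179.] [0.6929 0.1631 0.07  ]
stop_face top 0.65 [266. 170.] [0.6879 0.1641 0.07  ]
clamp_ball side 0.61 [288. 142.] [0.5581 0.2724 0.154 ]
clamp_hinge side 0.65 [302. 159.] [0.5934 0.2648 0.092 ]
clamp_hinge top 0.74 [223. 198.] [0.5943 0.2758 0.092 ]
rack side 0.85 [330. 187.] [0.6303 0.1562 0.07  ]
rack top 0.76 [265. 190.] [0.6287 0.162  0.07  ]
run_ball side 0.68 [362. 373.] [ 0.474  -0.3642  0.088 ]
run_ball top 0.4 [457. 257.] [ 0.4658 -0.3738  0.088 ]
heat_ball side 0.46 [353. 304.] [ 0.5258 -0.2117  0.088 ]
heat_ball top 0.36 [395. 236.] [ 0.516  -0.2027  0.088 ]
green 46 [452.7826 254.3043] [ 0.4734 -0.3625  0.088 ]
yellow 41 [397.8537 236.8537] [ 0.513  -0.2115  0.088 ]
[0.5117 0.2645 0.2003] [[-0.9994 -0.0344 -0.0001]
 [-0.0344  0.9994 -0.    ]
 [ 0.0001 -0.     -1.    ]] [ 0.1601 -0.1687 -0.0294] 0.0036933742593621213
```

View pics/crop6.png

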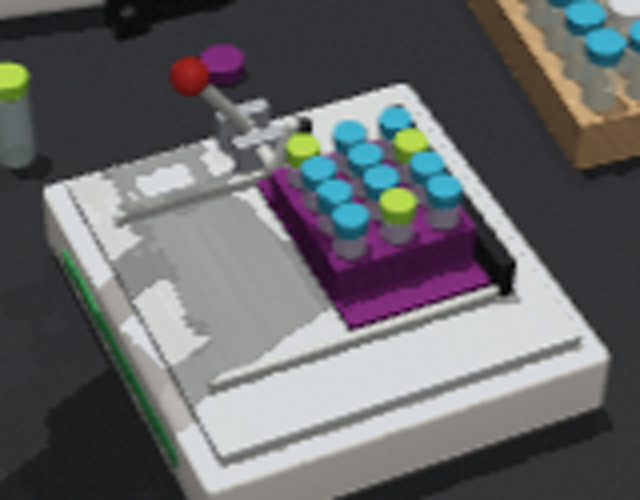

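The rack has moved up against the stop, and the lever is still open. The networks' stop-to-rack distance is a bit ambiguous, so I'll enlarge the gap area before clamping.

```bash
python3 - <<'E'
from h import *
np.set_printoptions(precision=4,suppress=True)
s=capture("side");t=capture("top")
a=cv2.resize(s["img"][165:210,330:375,::-1],(400,400),interpolation=cv2.INTER_NEAREST)
b=cv2.resize(t["img"][158:218,235:295,::-1],(400,400),interpolation=cv2.INTER_NEAREST)
cv2.imwrite("pics/gap.png",np.hstack([a,b]))
for r in range(158,216,1): print(r,t["img"][r,288],t["img"][r,284],end=" | ")
E
```

```text
158 [218 219 222] [218 219 222] | 159 [216 217 220] [216 217 220] | 160 [215 217 220] [216 217 220] | 161 [217 218 221] [216 218 221] | 162 [216 218 221] [217 218 221] | 163 [199 200 203] [200 201 204] | 164 [143 144 147] [144 145 148] | 165 [72 71 74] [71 71 73] | 166 [51 47 51] [52 48 50] | 167 [49 47 49] [66 44 63] | 168 [26 27 27] [76 30 70] | 169 [37 18 34] [65 16 60] | 170 [95 40 90] [58 15 53] | 171 [134  53 127] [66 17 60] | 172 [149  54 140] [68 19 63] | 173 [152  53 143] [64 13 60] | 174 [152  54 143] [68 18 63] | 175 [154  56 145] [75 21 70] | 176 [156  58 147] [81 21 75] | 177 [155  56 146] [80 24 74] | 178 [154  57 145] [74 17 68] | 179 [153  56 144] [73 19 67] | 180 [153  56 145] [72 18 67] | 181 [153  56 145] [72 18 68] | 182 [154  57 146] [73 21 70] | 183 [156  59 147] [73 18 69] | 184 [156  56 147] [71 17 68] | 185 [157  59 148] [71 20 67] | 186 [157  58 149] [70 19 67] | 187 [157  58 148] [70 20 64] | 188 [157  59 148] [69 15 64] | 189 [157  60 148] [73 21 69] | 190 [156  60 147] [76 22 71] | 191 [156  59 146] [76 21 71] | 192 [155  59 146] [78 23 72] | 193 [156  59 147] [77 23 72] | 194 [157  62 149] [78 21 73] | 195 [158  61 149] [79 22 73] | 196 [159  62 150] [79 24 74] | 197 [158  60 149] [79 24 74] | 198 [159  61 150] [78 24 73] | 199 [158  61 149] [78 23 73] | 200 [158  60 149] [77 21 73] | 201 [159  62 150] [78 23 73] | 202 [159  58 148] [87 25 81] | 203 [154  51 142] [108  31 100] | 204 [142  94 136] [128  91 124] | 205 [176 178 179] [173 174 177] | 206 [213 216 218] [208 211 213] | 207 [218 220 222] [202 203 205] | 208 [216 217 221] [187 187 188] | 209 [216 217 220] [186 186 185] | 210 [216 217 220] [181 181 180] | 211 [216 217 220] [174 174 171] | 212 [216 217 220] [173 172 169] | 213 [217 218 221] [174 173 170] | 214 [217 218 221] [173 173 170] | 215 [217 218 221] [173 172 169] |
```

View pics/gap.png

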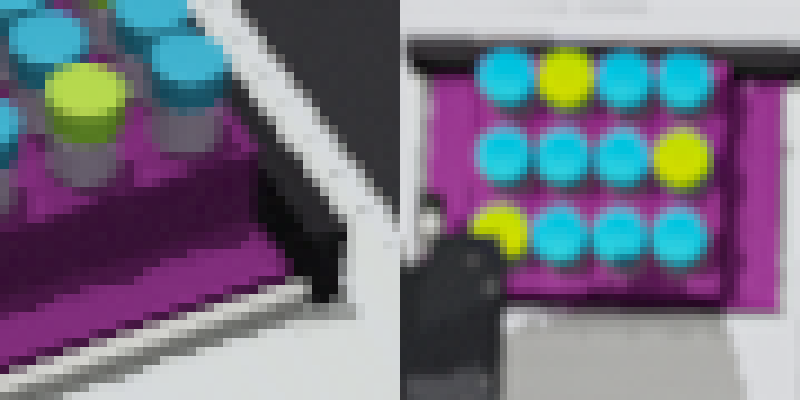

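In both views the purple flange meets the black stop with no deck showing between, so the rack is home. Next, the lever.

>>> move_arm:
  increments:
    - [[0,0,1],[0,0,0],1]
    - [[0,0,1],[0,0,0],1]
    - [[0,0,0],[0,0,0],1]
    - [[-0.35,0,0],[0,0,0],1]
    - [[-0.35,0,0],[0,0,0],1]
    - [[-0.35,0,0],[0,0,0],1]
    - [[-0.35,0,0],[0,0,0],1]

```text
time_s: 9.82
position: [0.5545, 0.2666, 0.1428]
tcp_rot: [[-0.999, -0.035, 0.001], [-0.035, 0.999, 0.001], [-0.001, 0.001, -1.0]]
force: [-1.4, 0.4, 1.7]
opening: 0.005
grasp_force: 1.1
```

>>> move_arm:
  increments:
    - [[-0.35,0,0],[0,0,0],1]
    - [[-0.35,0,0],[0,0,0],1]
    - [[-0.35,0,0],[0,0,0],1]
    - [[-0.2,0,0],[0,0,0],1]

```text
time_s: 10.15
position: [0.5953, 0.2679, 0.1431]
tcp_rot: [[-0.999, -0.034, 0.007], [-0.034, 0.999, 0.002], [-0.007, 0.001, -1.0]]
force: [-0.5, 0.0, 0.1]
opening: 0.009
grasp_force: 0.0
```

>>> move_arm:
  increments:
    - [[1,0,0],[0,0,0],1]
    - [[1,0,0],[0,0,0],1]
    - [[0,0,-1],[0,0,0],1]
    - [[0,0,-1],[0,0,0],1]
    - [[1,-0.8,0],[0,0,0],1]
    - [[1,-0.8,0],[0,0,0],1]
    - [[0,-1,0],[0,0,0],1]
    - [[0,-1,0],[0,0,0],1]
    - [[0,0,0],[0,0,0],1]

```text
time_s: 10.9
position: [0.4764, 0.1517, 0.2023]
tcp_rot: [[-0.999, -0.032, 0.004], [-0.032, 0.999, -0.002], [-0.004, -0.002, -1.0]]
force: [-0.4, -0.6, 0.2]
opening: 0.006
grasp_force: 0.0
```

```bash
python3 - <<'E'
from h import *
np.set_printoptions(precision=4,suppress=True)
P={n:capture(n) for n in("side","top")}
a=cv2.resize(P["side"]["img"][110:250,240:400,::-1],(450,394),interpolation=cv2.INTER_CUBIC)
b=cv2.resize(P["side"]["img"][280:420,310:420,::-1],(309,394),interpolation=cv2.INTER_CUBIC)
cv2.imwrite("pics/fin.png",np.hstack([a,b]))
for n,sel in(("side",None),("top",None)):
    im=P[n]["img"].astype(int); r,g,b=im[...,0],im[...,1],im[...,2]
    m=(g>r+50)&(g>b+30)
    m[:, :]&=True
    box=(slice(365,385),slice(350,372)) if n=="side" else (slice(248,268),slice(442,465))
    k=np.zeros_like(m);k[box]=m[box]; p=np.argwhere(k)[:,::-1].mean(0); print(n,k.sum(),p,atz(P[n],p,.088))
    rr=(r>130)&(g<60)&(b<60); p=np.argwhere(rr)[:,::-1].mean(0); print(" red",rr.sum(),p,atz(P[n],p,.154))
s=read_state(); print(s["position"],s["tcp_rot"],s["force"],s["time_s"])
E
```

```text
side 67 [359.0299 373.0896] [ 0.4676 -0.3628  0.088 ]
 red 41 [316.4146 134.0976] [0.6393 0.2767 0.154 ]
top 41 [453.2195 257.1463] [ 0.4656 -0.3638  0.088 ]
 red 40 [222.75 177.05] [0.6341 0.27   0.154 ]
[0.4767 0.1548 0.2019] [[-0.9995 -0.0321  0.0037]
 [-0.0321  0.9995  0.0007]
 [-0.0037  0.0006 -1.    ]] [-0.1837 -0.4986  0.6614] 11.0
```

View pics/fin.png

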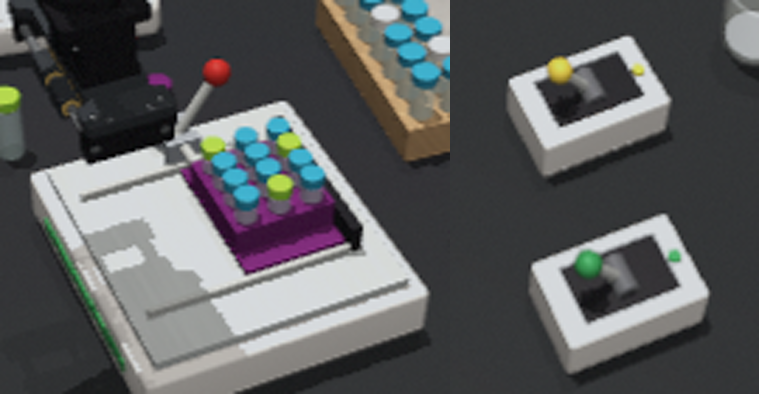

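The clamp is shut: the red ball is at x = 0.637, leaning away. The rack is still at the stop, both toggles are off, and the green ball is at (0.467, -0.363). I'll cross over to it.

>>> move_arm:
  increments:
    - [[0.126,-0.956,0],[0,0,0],1]
    - [[0.126,-0.956,0],[0,0,0],1]
    - [[0.126,-0.956,0],[0,0,0],1]
    - [[0.126,-0.956,0],[0,0,0],1]
    - [[0.126,-0.956,0],[0,0,0],1]
    - [[0.126,-0.956,0],[0,0,0],1]
    - [[0.126,-0.956,0],[0,0,0],1]
    - [[0.126,-0.956,0],[0,0,0],1]
    - [[0.126,-0.956,0],[0,0,0],1]
    - [[0.126,-0.956,0],[0,0,0],1]
    - [[0.126,-0.956,0],[0,0,0],1]
    - [[0.126,-0.956,0],[0,0,0],1]
    - [[0.126,-0.956,0],[0,0,0],1]
    - [[0.126,-0.956,0],[0,0,0],1]
    - [[0.126,-0.956,0],[0,0,0],1]
    - [[0.126,-0.956,0],[0,0,0],1]
    - [[0.126,-0.956,0],[0,0,0],1]
    - [[0.126,-0.956,0],[0,0,0],1]
    - [[0,0,0],[0,0,0],1]
    - [[0,0,0],[0,0,0],1]

```text
time_s: 12.67
position: [0.4261, -0.3644, 0.2007]
tcp_rot: [[-0.999, -0.033, 0.001], [-0.033, 0.999, -0.001], [-0.001, -0.001, -1.0]]
force: [0.4, 0.9, -0.1]
opening: 0.005
grasp_force: 0.0
```

>>> move_arm:
  increments:
    - [[0,0,1],[0,0,0],1]
    - [[0,0,1],[0,0,0],1]
    - [[0,0,1],[0,0,0],1]
    - [[0,0,1],[0,0,0],1]
    - [[0,0,0],[0,0,0],1]
    - [[-0.33,0,0],[0,0,0],1]
    - [[-0.33,0,0],[0,0,0],1]
    - [[-0.33,0,0],[0,0,0],1]
    - [[-0.33,0,0],[0,0,0],1]

```text
time_s: 13.42
position: [0.4665, -0.3631, 0.0836]
tcp_rot: [[-0.999, -0.036, 0.002], [-0.036, 0.999, -0.005], [-0.002, -0.005, -1.0]]
force: [-2.1, -1.1, 1.1]
opening: 0.005
grasp_force: 1.0
```

>>> move_arm:
  increments:
    - [[-0.33,0,0],[0,0,0],1]
    - [[-0.33,0,0],[0,0,0],1]
    - [[-0.1,0,0],[0,0,0],1]

```text
time_s: 13.67
position: [0.4904, -0.3611, 0.0817]
tcp_rot: [[-0.999, -0.036, 0.004], [-0.036, 0.999, -0.003], [-0.004, -0.003, -1.0]]
force: [-0.4, -1.3, -0.6]
opening: 0.006
grasp_force: 0.0
```

>>> move_arm:
  increments:
    - [[1,0,0],[0,0,0],1]
    - [[1,0,0],[0,0,0],1]
    - [[0,0,-1],[0,0,0],1]
    - [[0,0,-1],[0,0,0],1]
    - [[0,0,-1],[0,0,0],1]
    - [[0,0,0],[0,0,0],1]
    - [[0,0,0],[0,0,0],1]
    - [[0,0,0],[0,0,0],1]

```text
time_s: 14.33
position: [0.4272, -0.3622, 0.1702]
tcp_rot: [[-0.999, -0.035, -0.0], [-0.035, 0.999, 0.001], [0.0, 0.001, -1.0]]
force: [-0.0, 0.3, 0.0]
opening: 0.003
grasp_force: 0.0
```

```bash
python3 - <<'E'
from h import *
np.set_printoptions(precision=4,suppress=True)
P={n:capture(n) for n in("side","top")}
for n in P:
    im=P[n]["img"].astype(int); r,g,b=im[...,0],im[...,1],im[...,2]
    y0,y1,x0,x1=(350,395,345,400) if n=="side" else (225,272,435,465)
    for nm,m in(("green",(g>r+50)&(g>b+30)),("yellow",(r>150)&(g>120)&(b<90)),("red",(r>130)&(g<60)&(b<60))):
        if nm=="green": bx=(slice(y0,y1),slice(x0,x1))
        elif nm=="yellow": bx=(slice(285,340),slice(330,395)) if n=="side" else (slice(205,255),slice(380,412))
        else: bx=(slice(None),slice(None))
        k=np.zeros(m.shape,np.uint8);k[bx]=m[bx]
        c=cv2.connectedComponentsWithStats(k); i=1+np.argmax(c[2][1:,4]); p=c[3][i]
        print(n,nm,c[2][i,4],p,atz(P[n],p,.154 if nm=="red" else .088))
    for d in pinpoint(P[n],"rack")[:1]: print("rack",atz(P[n],px(P[n],d["xy"]),.07))
s=read_state(); print(s["position"],s["force"],s["time_s"])
E
```

```text
side green 7 [390.1429 371.2857] [ 0.5257 -0.3819  0.088 ]
side yellow 5 [376.4 305.4] [ 0.5696 -0.2342  0.088 ]
side red 42 [316.5    134.1429] [0.6394 0.2764 0.154 ]
rack [0.6314 0.152  0.07  ]
top green 18 [451.5    235.4444] [ 0.5257 -0.3582  0.088 ]Traceback (most recent call last):
  File "<stdin>", line 12, in <module>
    return _wrapfunc(a, 'argmax', axis=axis, out=out, **kwds)
    return bound(*args, **kwds)
ValueError: attempt to get argmax of an empty sequence
```

The arm hides the boxes from both cameras, so I'll swing it clear and check.

>>> move_arm:
  increments:
    - [[0,0,-1],[0,0,0],1]
    - [[0,0,-1],[0,0,0],1]
    - [[0,1,0],[0,0,0],1]
    - [[0,1,0],[0,0,0],1]
    - [[0,1,0],[0,0,0],1]
    - [[0,1,0],[0,0,0],1]
    - [[0,1,0],[0,0,0],1]
    - [[0,1,0],[0,0,0],1]
    - [[0,1,0],[0,0,0],1]
    - [[0,1,0],[0,0,0],1]
    - [[0,1,0],[0,0,0],1]
    - [[0,1,0],[0,0,0],1]
    - [[0,1,0],[0,0,0],1]
    - [[0,1,0],[0,0,0],1]
    - [[0,0,0],[0,0,0],1]
    - [[0,0,0],[0,0,0],1]

```text
time_s: 15.82
position: [0.4139, -0.0017, 0.2296]
tcp_rot: [[-0.999, -0.039, -0.002], [-0.039, 0.999, 0.0], [0.002, 0.0, -1.0]]
force: [0.3, 0.0, -0.3]
opening: 0.004
grasp_force: 0.0
```

```bash
python3 - <<'E'
from h import *
np.set_printoptions(precision=4,suppress=True)
P={n:capture(n) for n in("side","top")}
cv2.imwrite("pics/last.png",np.hstack([cv2.resize(P["side"]["img"][110:420,240:440,::-1],(380,590)),cv2.resize(P["top"]["img"][140:275,200:490,::-1],(420,196)).repeat(1,0) if 0 else cv2.copyMakeBorder(cv2.resize(P["top"]["img"][140:275,200:490,::-1],(420,196)),0,394,0,0,cv2.BORDER_CONSTANT)]))
s=read_state(); print(s["position"],s["force"],s["time_s"])
E
```

```text
[ 0.4149 -0.0035  0.2299] [-0.3105  0.3488 -0.4306] 15.9167
```

View pics/last.png

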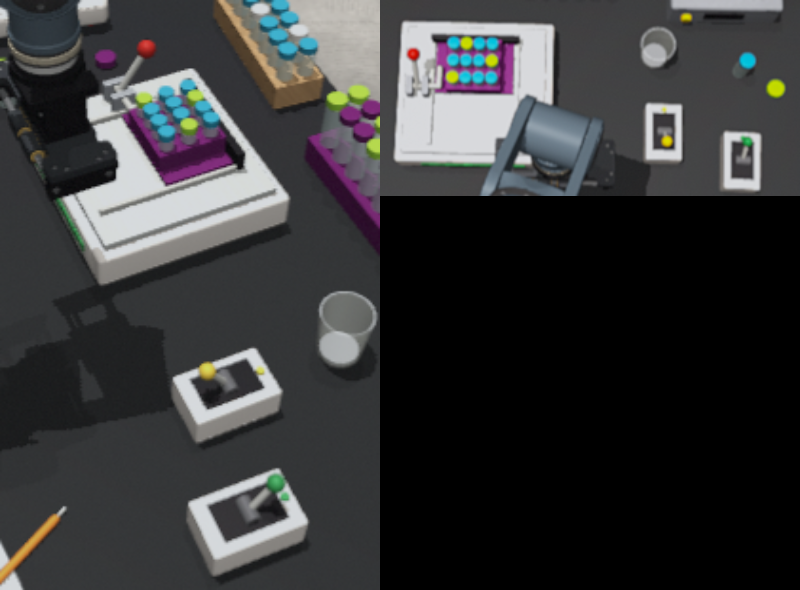

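The green toggle is on at (275,483), leaning away, and the yellow one is still off. The clamp is shut, the rack is at the stop, and the arm is touching nothing.

```bash
python3 -c "from rig import *; print(hand_in())"
```

```text
the job is handed in; nothing more can be done
None
```

The job is handed in: the rack is home against the stop, the clamp is shut on it, and the green toggle is on. The yellow toggle is still off, the loose things were not touched, and it took about 16 s of the 51 s allowed.

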